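# Fit up three pipe nipples in their socket-weld flanges

### The arm

A 6-joint arm with a two-finger parallel gripper is mounted at the origin on a cart in front of the work surface, level with it; the furniture and walls round the work are solid. World frame = base frame: x ahead of the robot, y to its left, z up, the work surface at z = 0. Lengths are in m, angles in rad, forces in N, time in s.
With the tool pointing down it reaches from about 0.35 to 0.775 m from the base axis. Payload 7.3 kg.
Tool frame: the origin (TCP) lies midway between the tips of the shut fingers; the grasp point (between the pads) lies env.grip_point_offset behind it (env.grip_point_offset is the distance from the TCP to the grasp point, in m); y points along the fingers, z is the direction in which the jaws open and shut, and the axes are right-handed (so a half turn about y gives the same grasp; the last joint's range is limited). The gripper opens to 92 mm and grips with 3 to 60 N. Pads are 19 mm wide; open, the fingers measure 130 mm over their backs; the gripper's body (75 mm by 190 mm) begins 47 mm behind the grasp point.
Start: joints at [-1.334, 0.342, 1.524, -0, 1.275, -0.146], TCP at [0.196, -0.487, 0.227] pointing down, gripper open.
Joint ranges: [-2.53, 2.53], [-0.77, 2.02], [0.04, 2.7], [-1, 4.14], [0.28, 2.66], [-3.11, 3.11]. Speed limits (rad/s): [2.57, 2.57, 3.14, 3.14, 3.14, 3.14].

### API

Orientations are given as a unit quaternion [w, x, y, z].
In Python, from plant import status, capture, camera_model, env gives the robot as it stands.
- The arm moves only by the shell command python3 -m creep 'ROWS' [OPENING] [FORCE]. ROWS is JSON, a list of rows, each a list of 2 entries, a list of its own where there are three numbers: the shift along the world's x, y, z in units of 750 mm (1.0 is 750 mm), then the turn, a rotation vector about the world's x, y, z in units of 60 degrees (1.0 is 60 degrees). In form: [[[dx, dy, dz], [ax, ay, az]], ...]. A call has 1 to 10 rows; each row is the pose to reach, as a shift and turn from the pose commanded when the call began; what a row does not reach only later rows make up. A row lasts 1/8 s, in which the tool goes at most 62.5 mm and 10.7 degrees, less where a joint would pass 70% of its speed; a pose out of reach is approached as far as the arm can. A call with a number of a shift or a turn outside -1 to 1 is refused whole. A call with a gripper value outside its range is refused whole. OPENING is the closure, from -1 (fully open) to 1 (shut), so that 0 is half open, set as the call begins (- or left out, the last holds). The fingers move at their own pace and stop on an object; FORCE is the grip in N (left out, the last holds). Time passes only in rows, so rows that repeat a pose let the fingers close. It gives the time, the measured TCP pose, the force and the opening at its end, in the units of the state.
- status.read_state(): the state, without advancing time (a new reading comes with each control period).
- capture(name): name is "side" or "top" or "wrist"; returns (picture, depth): 400x640x3 uint8, red, green, blue; 400x640 float32, m along the optical axis (not along the pixel's ray), 0 where there is no reading.
- camera_model(name): a dict with "fx", "fy", "cx", "cy" (pixels), "rvec" (rotation vector, rad) and "tvec" (3), from world to camera coordinates, as OpenCV has them; the wrist camera has in their place "hand_eye" (4x4, takes a point from camera to tool coordinates, whose origin is the TCP and whose axes are the tool frame's). Camera axes: x right, y down, z forward; pixel columns grow to the right and rows downward; lengths in m; the calibration is good to about 2 mm. A picture is of the moment at which its call begins: read the wrist's pose just before it. camera_model takes no time and is no camera call.
- env.sign_off(): hands the job in, once; it reports no verdict.
The state is a dict: "clock": time; "joint_positions": joint angles; "joint_velocities": joint speeds; "tau": joint torques, N m; "tcp_pos": TCP position; "tcp_rot": TCP orientation; "ft_force": force on the tool from outside, world axes, zero at the start; "ft_torque": the same for the moment, N m; "opening": finger opening in m.
Only numpy, scipy, OpenCV 4.12 (cv2) and the standard library are available. Lean on these libraries where they do the work, as an engineer would, in place of code of your own. Each camera call takes 0.05 s, during which the arm holds its last target. There are 200 camera calls.

### The job

Fit up the flanged pipe ends ready for tacking: stand each of the three open round pipe nipples in the flange whose socket it fits, fully down on the shoulder, and put the pipe cap fully down over the top of the nipple that it fits. Leave the flanges lying where they are (a slight nudge does no harm), and leave the solid round bar and the square tube standing where they are.

Things in the scene. Friction and masses are not known exactly. Their poses are not given: they have to be found in the camera images.
- flange_s: The smallest steel socket-weld flange, loose (0.6 to 1.5 kg), hub up: plate 98 mm across, 14 mm thick, four 16 mm bolt holes; hub 42 mm across, its top 22 mm above the table. Socket 29.9 mm across, 2.5 mm chamfer at the mouth, for the 26.9 mm nipple; 16 mm deep to a shoulder 6 mm above the table, narrower bore below. Origin: centre of the underside, on the table; z up along the socket
- flange_m: The middle steel socket-weld flange, loose (0.6 to 1.5 kg), hub up: plate 108 mm across, 14 mm thick, four 16 mm bolt holes; hub 50 mm across, its top 22 mm above the table. Socket 36.7 mm across, 2.5 mm chamfer at the mouth, for the 33.7 mm nipple; 16 mm deep to a shoulder 6 mm above the table, narrower bore below. Origin: centre of the underside, on the table; z up along the socket
- flange_l: The largest steel socket-weld flange, loose (0.6 to 1.5 kg), hub up: plate 117 mm across, 14 mm thick, four 16 mm bolt holes; hub 60 mm across, its top 22 mm above the table. Socket 45.4 mm across, 2.5 mm chamfer at the mouth, for the 42.4 mm nipple; 16 mm deep to a shoulder 6 mm above the table, narrower bore below. Origin: centre of the underside, on the table; z up along the socket
- nipple_s: Thinnest pipe nipple: open dark steel tube standing upright on the table, outside diameter 26.9 mm, wall 3.9 mm, 80 mm long, both ends bevelled bright by 2.5 mm; 0.14 to 0.45 kg. Belongs in the 29.9 mm socket. Origin: centre of its lower end; z up along its axis
- nipple_m: Middle pipe nipple: open dark steel tube standing upright on the table, outside diameter 33.7 mm, wall 4.5 mm, 80 mm long, both ends bevelled bright by 2.5 mm; 0.14 to 0.45 kg. Belongs in the 36.7 mm socket; the pipe cap fits over its upper end. Origin: centre of its lower end; z up along its axis
- nipple_l: Thickest pipe nipple: open dark steel tube standing upright on the table, outside diameter 42.4 mm, wall 4.9 mm, 80 mm long, both ends bevelled bright by 2.5 mm; 0.14 to 0.45 kg. Belongs in the 45.4 mm socket. Origin: centre of its lower end; z up along its axis
- pipe_cap: steel pipe cap, a short closed cup standing open end down: 46 mm across, 30 mm high, straight-sided over the lower 22 mm, domed top. Socket 36.7 mm across with a 2 mm chamfer at the mouth, 14 mm deep; it fits over the 33.7 mm nipple and, fully seated, its underside is 66 mm above that nipple's lower end. Origin: centre of its underside; z up
- round_bar: short solid round steel bar standing upright, 34 mm in diameter, 80 mm high, its top a flat closed face (no hole); not part of the job. Origin: centre of its underside; z up
- square_tube: offcut of square steel tube standing upright, 40 x 40 mm, wall 4 mm, 80 mm high; not part of the job. Origin: centre of its underside; z up

How it is judged:
By the outcome, as a careful person would: the job done as asked, in the order asked, and still so for the second after the job is handed in, with the robot touching nothing.
It also fails if it takes over 128 s, if anything falls off the work surface, if the arm or the gripper's body presses on something with over 40 N, if the wrist force passes 120 N, or if a joint passes its speed limit or range.

## Working session

There is one attempt and no reset: what is moved stays moved. The work goes in short steps, Python scripts to look and compute and a shell command to move; the robot and the scene stay as the last step left them, time stands still between calls to the robot, and variables do not carry over. Pictures are saved under pics/ and viewed, about 12 in all and at most 16, crops included, and the job is handed in when it is done.

```bash
ls; mkdir -p pics
python3 - <<'E'
from plant import status, capture, camera_model, env
import cv2,numpy as np
s=status.read_state();print(s,env.grip_point_offset)
for n in ("top","side"):
    p,d=capture(n);cv2.imwrite(f"pics/{n}0.png",p[...,::-1]);np.savez(f"{n}0.npz",p=p,d=d);print(n,camera_model(n))
print(camera_model("wrist"))
E
```

```text
pics
{'clock': 0.0, 'joint_positions': array([-1.33401389e+00,  3.42717935e-01,  1.52500950e+00, -1.59706376e-05,
        1.27540835e+00, -1.45985913e-01]), 'joint_velocities': array([ 0.00073892, -0.00066552, -0.00134604, -0.00030969, -0.00102521,
        0.00089543]), 'tau': array([-1.22250778e-03, -4.31246281e+01, -2.44219655e+01,  7.16268551e-02,
        5.59550640e-02, -1.17703407e-04]), 'tcp_pos': array([ 0.19600847, -0.48659803,  0.22605008]), 'tcp_rot': array([ 0.13447585, -0.13453616,  0.69474059, -0.69365105]), 'ft_force': array([0.19123349, 0.16713453, 0.48236845]), 'ft_torque': array([-0.03423952,  0.00460689, -0.01440254]), 'opening': 0.09160814544786758} 0.0188
top {'fx': 437.45969482705425, 'fy': 437.45969482705425, 'cx': 331.4090410629234, 'cy': 195.83549568498407, 'rvec': array([ 2.12448158, -2.11205863,  0.19218531]), 'tvec': array([0.08878738, 0.53744048, 0.81780354])}
side {'fx': 414.26072427827336, 'fy': 414.26072427827336, 'cx': 313.18946048747387, 'cy': 197.83283534452977, 'rvec': array([ 2.30145485, -0.0817061 ,  0.04883109]), 'tvec': array([-0.52194595,  0.11176823,  0.77570745])}
{'fx': 286.2372755991005, 'fy': 286.2372755991005, 'cx': 318.4465176119832, 'cy': 202.5893985665514, 'hand_eye': array([[ 1.39592955e-03,  9.56144703e-01,  2.92891376e-01,
        -7.78797934e-02],
       [-6.58655996e-04, -2.92890719e-01,  9.56145696e-01,
        -1.58697870e-01],
       [ 9.99998809e-01, -1.52762669e-03,  2.20915632e-04,
         3.22212638e-04],
       [ 0.00000000e+00,  0.00000000e+00,  0.00000000e+00,
         1.00000000e+00]])}
```

View pics/top0.png

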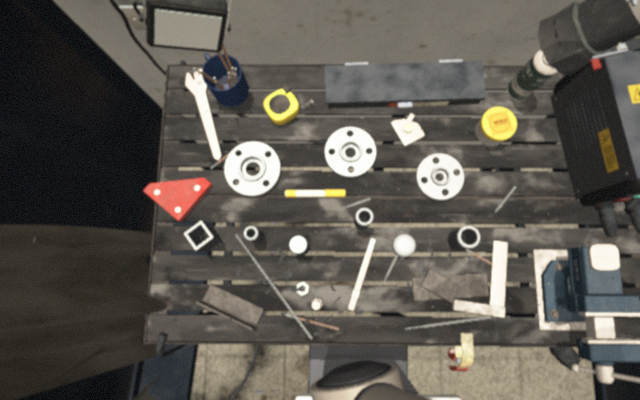

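View pics/side0.png

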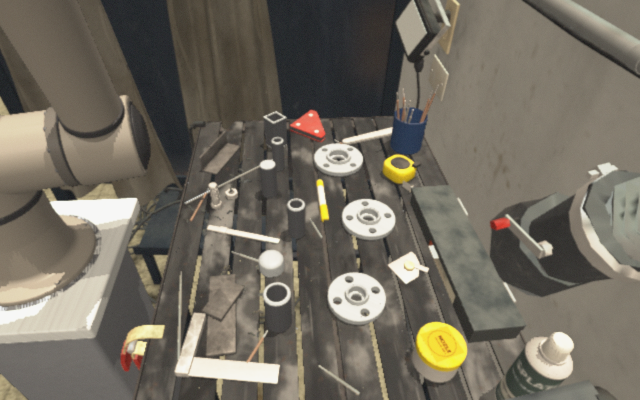

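The top view shows flanges at (252,168), (350,152) and (440,176). The nipple rims are at (251,233), (364,217) and (468,237), the bar at (298,244), the cap at (404,245) and the square tube at (199,236). The side view agrees. Next I'll measure the blobs.

```bash
cat > h.py <<'E'
import cv2,numpy as np
from plant import status,capture,camera_model,env
from scipy.spatial.transform import Rotation as R
def ray(name,uv,z,m=None):
    m=m or camera_model(name);Rm=cv2.Rodrigues(m["rvec"])[0];c=-Rm.T@m["tvec"]
    d=Rm.T@np.array([(uv[0]-m["cx"])/m["fx"],(uv[1]-m["cy"])/m["fy"],1]);return c+d*(z-c[2])/d[2]
def wrist_model(s):
    q=s["tcp_rot"];Rt=R.from_quat([q[1],q[2],q[3],q[0]]).as_matrix()
    m=dict(camera_model("wrist"));H=m["hand_eye"];Rc=Rt@H[:3,:3];c=Rt@H[:3,3]+s["tcp_pos"]
    m["rvec"]=cv2.Rodrigues(Rc.T)[0];m["tvec"]=-Rc.T@c;return m
def blobs(name,p,seeds,thr=None,win=38,m=None):
    """seeds: label,u,v,z. outer contour of bright blob near seed, cast pointwise onto plane z, min circle + mean"""
    g=cv2.cvtColor(p,cv2.COLOR_RGB2GRAY)
    for lab,u,v,z,w in seeds:
        x0,y0=max(0,u-w),max(0,v-w);c=g[y0:v+w,x0:u+w];k=4
        c=cv2.resize(c,None,fx=k,fy=k,interpolation=cv2.INTER_CUBIC)
        t,b=cv2.threshold(c,thr or 0,255,cv2.THRESH_BINARY|(0 if thr else cv2.THRESH_OTSU))
        cs,_=cv2.findContours(b,cv2.RETR_EXTERNAL,cv2.CHAIN_APPROX_NONE)
        q=min((x for x in cs if len(x)>60),key=lambda x:np.hypot(*(cv2.minEnclosingCircle(x)[0]-np.array([w*k,w*k]))))[:,0,:]
        q=cv2.convexHull(q)[:,0,:]
        P=np.array([ray(name,((a+.5)/k-.5+x0,(e+.5)/k-.5+y0),z,m)[:2] for a,e in q],np.float32)
        (ex,ey),(d1,d2),_=cv2.fitEllipse(P);
        print(name,lab,"t",round(t),"ctr %.4f %.4f"%(ex,ey),"diam %.4f %.4f"%(d1,d2))
E
python3 - <<'E'
from h import *
L=[("fA",252,168,.014,36),("fB",350,152,.014,34),("fC",440,176,.014,33),("nA",251,233,.08,12),("nB",364,217,.08,13),("nC",468,237,.08,15),("cap",404,245,.022,17),("bar",298,244,.08,14),("sq",199,236,.08,20)]
S=[("fA",339,159,.014,34),("fB",369,219,.014,36),("fC",357,298,.014,40),("nA",277,142,.08,12),("nB",296,205,.08,14),("nC",277,294,.08,18),("bar",267,165,.08,12)]
blobs("top",np.load("top0.npz")["p"],L); blobs("side",np.load("side0.npz")["p"],S)
for n in("top","side"):
    d=np.load(n+"0.npz")["d"];m=camera_model(n);Rm=cv2.Rodrigues(m["rvec"])[0];print(n,-Rm.T@m["tvec"])
E
```

```text
top fA t 165 ctr 0.6037 0.2603 diam 0.1189 0.1193
top fB t 161 ctr 0.6410 0.0535 diam 0.1102 0.1111
top fC t 162 ctr 0.5881 -0.1341 diam 0.1000 0.1006
top nA t 129 ctr 0.4600 0.2446 diam 0.0287 0.0293
top nB t 133 ctr 0.4900 0.0261 diam 0.0347 0.0465
top nC t 125 ctr 0.4615 -0.1669 diam 0.0570 0.0622
top cap t 176 ctr 0.4436 -0.0544 diam 0.0430 0.0438
top bar t 161 ctr 0.4387 0.1547 diam 0.0336 0.0345
top sq t 132 ctr 0.4549 0.3438 diam 0.0526 0.0590
side fA t 152 ctr 0.6321 0.2826 diam 0.1301 0.2043
side fB t 156 ctr 0.6400 0.0528 diam 0.1088 0.1119
side fC t 160 ctr 0.5866 -0.1344 diam 0.0989 0.1000
side nA t 119 ctr 0.4594 0.2423 diam 0.0280 0.0327
side nB t 127 ctr 0.4921 0.0284 diam 0.0342 0.0372
side nC t 138 ctr 0.4480 -0.1648 diam 0.0513 0.0746
side bar t 148 ctr 0.4339 0.1538 diam 0.0334 0.0457
top [0.3733517  0.08418342 0.90501368]
side [ 0.47743242 -0.53978878  0.606076  ]
```

```bash
python3 -m creep '[[[0.345,0.427,0],[0,0,-0.365]],[[0.345,0.427,0],[0,0,-0.365]],[[0.345,0.427,0],[0,0,-0.365]],[[0.345,0.427,0],[0,0,-0.365]],[[0.345,0.427,0],[0,0,-0.365]],[[0.345,0.427,0],[0,0,-0.365]],[[0.345,0.427,0],[0,0,-0.365]],[[0.345,0.427,0],[0,0,-0.365]],[[0.345,0.427,0],[0,0,-0.365]],[[0.345,0.427,0],[0,0,-0.365]]]' -0.5 20
python3 - <<'E'
from h import *
s=status.read_state();p,d=capture("wrist");cv2.imwrite("pics/w1.png",p[...,::-1]);np.savez("w1.npz",p=p,d=d)
print(s["tcp_pos"],s["tcp_rot"],s["joint_positions"])
m=wrist_model(s);print(cv2.projectPoints(np.array([[.4615,-.1669,.08],[.4436,-.054,.022]]),m["rvec"],m["tvec"],np.array([[m["fx"],0,m["cx"]],[0,m["fy"],m["cy"]],[0,0,1]]),None)[0])
E
```

```text
clock: 1.35
tcp_pos: [0.4542, -0.1677, 0.2266]
tcp_rot: [0.001, -0.0, -0.707, 0.707]
ft_force: [-0.7, 0.0, 0.2]
opening: 0.0686
[ 0.45420592 -0.1676975   0.22662925] [ 5.60374344e-04 -2.33136525e-04 -7.07083382e-01  7.07129919e-01] [-5.11952711e-01  2.67675200e-01  1.63127768e+00 -2.99840075e-04
  1.24301115e+00  1.06006240e+00]
[[[316.83136293 182.72159149]]

 [[230.56516873 186.25726863]]]
```

View pics/w1.png

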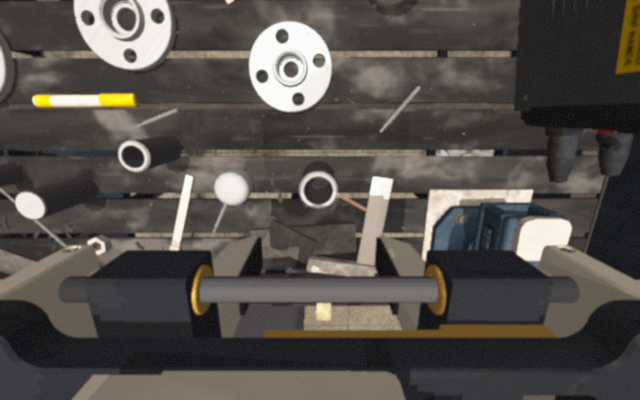

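Wrist view: large nipple rim is at (319,188), cap at (232,187), middle nipple rim at (134,155), and the small flange at (291,67). Now I'll fix positions from here.

Run:
```python
from h import *
s=status.read_state();m=wrist_model(s);p=np.load("w1.npz")["p"]
blobs("w",p,[("nC",319,188,.08,24),("nB",134,155,.08,22),("cap",232,187,.022,22),("fC",291,67,.014,52),("fB",124,17,.014,56)],m=m)
# socket dark/hub
for th in (90,110,150): blobs("w",p,[("nC",319,188,.08,24)],thr=th,m=m)
```

```text
w nC t 125 ctr 0.4534 -0.1701 diam 0.0415 0.0478
w nB t 133 ctr 0.4912 0.0278 diam 0.0333 0.0342
w cap t 165 ctr 0.4405 -0.0534 diam 0.0429 0.0454
w fC t 162 ctr 0.5858 -0.1352 diam 0.0982 0.0987
w fB t 154 ctr 0.6385 0.0524 diam 0.1067 0.1087
w nC t 90 ctr 0.4532 -0.1698 diam 0.0430 0.0488
w nC t 110 ctr 0.4534 -0.1701 diam 0.0421 0.0484
w nC t 150 ctr 0.4535 -0.1688 diam 0.0406 0.0442
```

```bash
python3 -m creep '[[[0,-0.0025,-0.08],[0,0,0]],[[0,-0.0025,-0.16],[0,0,0]],[[0,-0.0025,-0.22],[0,0,0]],[[0,-0.0025,-0.26],[0,0,0]],[[0,-0.0025,-0.26],[0,0,0]],[[0,-0.0025,-0.26],[0,0,0]]]'
python3 -m creep '[[[0,0,0],[0,0,0]],[[0,0,0],[0,0,0]],[[0,0,0],[0,0,0]],[[0,0,0],[0,0,0]],[[0,0,0],[0,0,0]],[[0,0,0],[0,0,0]]]' 1 40
```

```text
clock: 2.15
tcp_pos: [0.4554, -0.1695, 0.0329]
tcp_rot: [-0.0, -0.001, -0.707, 0.707]
ft_force: [0.2, 0.2, -0.2]
opening: 0.0689
clock: 2.9
tcp_pos: [0.455, -0.1686, 0.0322]
tcp_rot: [-0.0, 0.0, -0.707, 0.707]
ft_force: [-1.2, 1.6, 7.0]
opening: 0.04
```

```bash
python3 -m creep '[[[0,0,0.08],[0,0,0]],[[0,0,0.16],[0,0,0]],[[0.02,0.05,0.2],[0,0,0]],[[0.2,0.573,0.2],[0,0,0]],[[0.2,0.573,0.2],[0,0,0]],[[0.2,0.573,0.2],[0,0,0]],[[0.2,0.573,0.2],[0,0,0]],[[0.2,0.573,0.2],[0,0,0]],[[0.2,0.573,0.2],[0,0,0]],[[0.2,0.573,0.2],[0,0,0]]]'
python3 -m creep '[[[0,0,0],[0,0,0]],[[0,0,0],[0,0,0]],[[0,0,0],[0,0,0]]]'
python3 - <<'E'
from h import *
s=status.read_state();p,d=capture("wrist");cv2.imwrite("pics/w2.png",p[...,::-1]);np.savez("w2.npz",p=p,d=d)
print(s["tcp_pos"],s["tcp_rot"],s["joint_positions"])
E
```

```text
clock: 4.15
tcp_pos: [0.6045, 0.264, 0.1801]
tcp_rot: [-0.0, 0.002, -0.707, 0.707]
ft_force: [1.3, -0.0, -4.6]
opening: 0.0403
clock: 4.53
tcp_pos: [0.6046, 0.2598, 0.1814]
tcp_rot: [0.001, 0.0, -0.707, 0.707]
ft_force: [-0.4, -0.3, -3.9]
opening: 0.0403
[0.60463671 0.25979    0.18144849] [ 6.31047291e-04  8.10747401e-05 -7.06857321e-01  7.07355867e-01] [ 2.89645456e-01  6.24245775e-01  1.18293069e+00 -3.98565227e-04
  1.33558287e+00  1.86131267e+00]
```

View pics/w2.png

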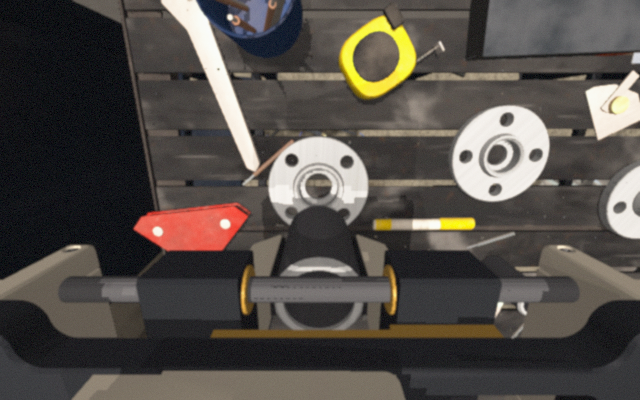

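Wrist view: the large flange is at (319,185) with its upper half visible. The front edge of the held nipple's lower end is at about (320,207). I'll fit a circle to the visible arc and locate the nipple's lower end.

```bash
cat >> h.py <<'E'
def arc(p,m,u0,u1,v0,v1,z,rad,thr=0):
    """flange plate outline in window; least-squares circle centre with known radius"""
    from scipy.optimize import least_squares
    g=cv2.cvtColor(p,cv2.COLOR_RGB2GRAY)[v0:v1,u0:u1]
    t,b=cv2.threshold(g,thr,255,cv2.THRESH_BINARY|(0 if thr else cv2.THRESH_OTSU))
    cs,_=cv2.findContours(b,cv2.RETR_EXTERNAL,cv2.CHAIN_APPROX_NONE)
    q=max(cs,key=cv2.contourArea)[:,0,:];q=q[(q[:,0]>0)&(q[:,0]<u1-u0-1)&(q[:,1]>0)&(q[:,1]<v1-v0-1)]
    P=np.array([ray("w",(a+u0,e+v0),z,m)[:2] for a,e in q])
    f=least_squares(lambda c:np.hypot(*(P-c[:2]).T)-c[2],[*P.mean(0),rad],loss="soft_l1",f_scale=.001)
    print("arc ctr",f.x.round(4),"n",len(P),"cost",np.abs(f.fun).mean().round(4))
E
python3 - <<'E'
from h import *
s=status.read_state();m=wrist_model(s);p=np.load("w2.npz")["p"];d=np.load("w2.npz")["d"]
arc(p,m,266,374,132,195,.014,.0585)
blobs("w",p,[("fB",500,154,.014,54)],m=m)
g=cv2.cvtColor(p,cv2.COLOR_RGB2GRAY)
print(g[195:275:3,320]); print(d[190:275:5,320].round(3))
c=g[200:235,280:362]; print(c[::5,::4])
for v in (203,206,209,270): print(v,ray("w",(320,v),s["tcp_pos"][2]-.032,m).round(4))
E
```

```text
arc ctr [0.6289 0.2601 0.0371] n 238 cost 0.0113
w fB t 157 ctr 0.6386 0.0526 diam 0.1083 0.1089
[ 60  93 138 116  50  49  51  51  56  51  49  50  53  52  51  48  39  46
  45  48  46 122 131 136 208 148  42]
[0.35  0.352 0.348 0.346 0.188 0.178 0.167 0.162 0.154 0.148 0.142 0.137
 0.131 0.127 0.125 0.124 0.187]
[[241 240 243 205 158 149  96 146 168 155 134 140 135  99 150 165 233 236
  236 159 166]
 [169 171 176 170 169 167 158 122  90  89  84  86 111 152 170 169 165 161
  160 160 167]
 [170 152  65  80 103 145  59  52  52  50  49  52  46  55 120  66  53 102
  162 162 138]
 [146 159  91  84  48  50  53  53  46  49  50  46  52  44  49  45  47  84
  160 141  50]
 [ 48 131 171 103  42  51  54  52  52  51  54  52  47  46  49  47  68 161
  121  42  38]
 [ 74  55  69  43  42  51  50  47  54  57  49  52  49  46  48  38  43  68
   41  40  34]
 [ 46  47  43  38  45  49  50  50  53  50  52  50  46  50  51  43  47  34
   39  40  33]]
203 [0.6242 0.2578 0.1497]
206 [0.622  0.2578 0.1497]
209 [0.6198 0.2578 0.1497]
270 [0.5716 0.2579 0.1497]
```

```bash
python3 - <<'E'
import re
t=open("h.py").read()
t=t.replace("q=max(cs,key=cv2.contourArea)[:,0,:];","q=cv2.convexHull(max(cs,key=cv2.contourArea))[:,0,:];").replace("P=np.array([ray(\"w\"","h=np.vstack([q,q[:1]]);q=np.vstack([np.linspace(a,e,max(1,int(np.hypot(*(e-a)))),endpoint=False) for a,e in zip(h[:-1],h[1:]) if np.hypot(*(e-a))<15]);P=np.array([ray(\"w\"")
open("h.py","w").write(t)
E
python3 - <<'E'
from h import *
s=status.read_state();m=wrist_model(s);p=np.load("w2.npz")["p"]
arc(p,m,264,374,130,186,.014,.0585)
z=s["tcp_pos"][2]
print("low front",ray("w",(320,206),z-.0295,m)[0]-.0212,"top front",[ray("w",(320,v),z+.0455,m)[0].round(4)-.0212 for v in (255,257,259)])
c=(ray("w",(288,230),z-.02,m)[1]+ray("w",(353,230),z-.02,m)[1])/2;print("y",c)
E
```

```text
arc ctr [0.603  0.2604 0.0582] n 88 cost 0.0006
low front 0.6016118615928533 top front [np.float64(0.6031), np.float64(0.6021), np.float64(0.6011)]
y 0.25756279467667736
```

```bash
python3 -m creep '[[[0.001,0.001,-0.06],[0,0,0]],[[0.001,0.001,-0.12],[0,0,0]],[[0.001,0.001,-0.15],[0,0,0]],[[0.001,0.001,-0.165],[0,0,0]],[[0.001,0.001,-0.175],[0,0,0]],[[0.001,0.001,-0.18],[0,0,0]],[[0.001,0.001,-0.185],[0,0,0]],[[0.001,0.001,-0.188],[0,0,0]],[[0.001,0.001,-0.188],[0,0,0]],[[0.001,0.001,-0.188],[0,0,0]]]'
```

```text
clock: 5.82
tcp_pos: [0.6055, 0.2616, 0.0409]
tcp_rot: [-0.0, 0.0, -0.707, 0.707]
ft_force: [-3.5, -3.9, -0.2]
opening: 0.04
```

```bash
python3 -m creep '[[[0,0,-0.002],[0,0,0]],[[0,0,-0.004],[0,0,0]],[[0,0,-0.005],[0,0,0]],[[0,0,-0.005],[0,0,0]]]'
```

```text
clock: 6.32
tcp_pos: [0.6055, 0.2616, 0.0383]
tcp_rot: [-0.0, 0.0, -0.707, 0.707]
ft_force: [-6.5, -5.3, 6.4]
opening: 0.0405
```

```bash
python3 -m creep '[[[0,0,0],[0,0,0]],[[0,0,0],[0,0,0]],[[0,0,0],[0,0,0]],[[0,0,0],[0,0,0]],[[0,0,0.05],[0,0,0]],[[0,0,0.12],[0,0,0]],[[0,0,0.2],[0,0,0]],[[0,0,0.25],[0,0,0]]]' -0.5
python3 -m creep '[[[-0.152,-0.311,0],[0,0,0]],[[-0.152,-0.311,0],[0,0,0]],[[-0.152,-0.311,0],[0,0,0]],[[-0.152,-0.311,0],[0,0,0]],[[-0.152,-0.311,0],[0,0,0]],[[-0.152,-0.311,0],[0,0,0]],[[-0.152,-0.311,0],[0,0,0]],[[-0.152,-0.311,0],[0,0,0]]]'
python3 - <<'E'
from h import *
s=status.read_state();p,d=capture("wrist");cv2.imwrite("pics/w3.png",p[...,::-1]);np.savez("w3.npz",p=p,d=d)
m=wrist_model(s);print(s["tcp_pos"])
K=np.array([[m["fx"],0,m["cx"]],[0,m["fy"],m["cy"]],[0,0,1]])
n=["nB","cap","fB","fC","fA"];P=np.array([[.4912,.0278,.08],[.4405,-.0534,.022],[.6385,.0525,.014],[.5858,-.1352,.014],[.603,.26,.014]])
q=cv2.projectPoints(P,m["rvec"],m["tvec"],K,None)[0][:,0];print(dict(zip(n,q.round().tolist())))
try:
  for i,w in ((0,22),(1,22),(2,56),(3,54)): blobs("w",p,[(n[i],int(q[i][0]),int(q[i][1]),P[i][2],w)],m=m)
except Exception as e: print(e)
E
```

```text
clock: 7.32
tcp_pos: [0.6064, 0.2622, 0.2282]
tcp_rot: [0.002, 0.001, 0.708, -0.707]
ft_force: [0.7, -0.0, -0.4]
opening: 0.0688
clock: 8.32
tcp_pos: [0.4921, 0.0297, 0.2242]
tcp_rot: [0.001, -0.001, 0.707, -0.707]
ft_force: [1.2, -0.3, -0.3]
opening: 0.0689
[0.49206417 0.02971708 0.22424607]
{'nB': [319.0, 191.0], 'cap': [380.0, 216.0], 'fB': [298.0, 53.0], 'fC': [453.0, 102.0], 'fA': [126.0, 86.0]}
w nB t 124 ctr 0.4909 0.0287 diam 0.0336 0.0339
w cap t 100 ctr 0.4374 -0.0530 diam 0.0480 0.0732
w fB t 158 ctr 0.6389 0.0525 diam 0.1082 0.1085
w fC t 154 ctr 0.5853 -0.1352 diam 0.0984 0.0987
```

View pics/w3.png

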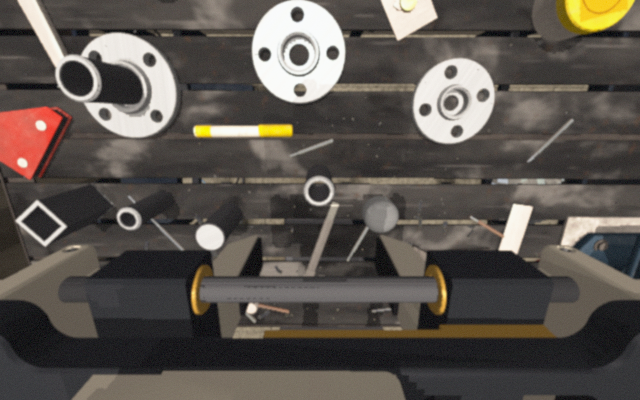

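The large nipple now stands in its flange, seen at (78,77) and (148,95). The middle nipple rim is at (319,191) and the cap at (380,216). I'll grasp the middle nipple.

```bash
python3 -m creep '[[[-0.001,-0.001,-0.08],[0,0,0]],[[-0.001,-0.001,-0.16],[0,0,0]],[[-0.001,-0.001,-0.22],[0,0,0]],[[-0.001,-0.001,-0.256],[0,0,0]],[[-0.001,-0.001,-0.256],[0,0,0]],[[-0.001,-0.001,-0.256],[0,0,0]]]'
python3 -m creep '[[[0,0,0],[0,0,0]],[[0,0,0],[0,0,0]],[[0,0,0],[0,0,0]],[[0,0,0],[0,0,0]],[[0,0,0],[0,0,0]],[[0,0,0],[0,0,0]],[[0,0,0],[0,0,0]]]' 1 40
```

```text
clock: 9.12
tcp_pos: [0.4918, 0.0281, 0.0334]
tcp_rot: [-0.001, -0.0, -0.707, 0.707]
ft_force: [-0.9, 0.3, 0.9]
opening: 0.0689
clock: 10.0
tcp_pos: [0.4909, 0.0278, 0.0326]
tcp_rot: [-0.0, 0.0, -0.707, 0.707]
ft_force: [-0.7, -0.5, 3.9]
opening: 0.0322
```

```bash
python3 -m creep '[[[0,0,0.08],[0,0,0]],[[0,0,0.16],[0,0,0]],[[0.05,0.01,0.2],[0,0,0]],[[0.12,0.02,0.2],[0,0,0]],[[0.197,0.032,0.2],[0,0,0]],[[0.197,0.032,0.2],[0,0,0]],[[0.197,0.032,0.2],[0,0,0]],[[0.197,0.032,0.2],[0,0,0]]]'
python3 - <<'E'
from h import *
s=status.read_state();p,d=capture("wrist");cv2.imwrite("pics/w4.png",p[...,::-1]);np.savez("w4.npz",p=p,d=d)
m=wrist_model(s);print(s["tcp_pos"]);z=s["tcp_pos"][2]
arc(p,m,266,374,130,186,.014,.054)
g=cv2.cvtColor(p,cv2.COLOR_RGB2GRAY);print("col",g[196:216,320]);print("top",g[248:264,320]);print("row",g[230,280:300],g[230,340:360])
for v in (204,206,208):print(v,ray("w",(320,v),z-.030,m)[0]-.01685)
for v in (253,255,257):print(v,ray("w",(320,v),z+.0452,m)[0]-.01685)
E
```

```text
clock: 11.0
tcp_pos: [0.6375, 0.0518, 0.1826]
tcp_rot: [0.0, 0.0, -0.707, 0.707]
ft_force: [0.2, -0.6, -2.6]
opening: 0.0321
[0.63752904 0.05175642 0.18259701]
arc ctr [0.6391 0.0527 0.0537] n 132 cost 0.0001
col [221 156 111 110 132 145 158 168 172 177 173 174 155 110  64  57  47  54
  54  51]
top [46 45 47 43 36 46 40 46 43 45 44 46 44 43 53 73]
row [33 42 44 43 40 40 42 40 44 42 38 38 43 34 40 42 43 39 40 37] [39 43 37 39 39 40 40 38 37 42 37 43 38 30 45 36 33 40 34 33]
204 0.64000115290238
206 0.6385514103195844
208 0.6370954115016931
253 0.6409981838423309
255 0.6400267110965284
257 0.6390508120558481
```

```bash
python3 -m creep '[[[0.003,0.001,-0.06],[0,0,0]],[[0.003,0.001,-0.12],[0,0,0]],[[0.003,0.001,-0.15],[0,0,0]],[[0.003,0.001,-0.165],[0,0,0]],[[0.003,0.001,-0.175],[0,0,0]],[[0.003,0.001,-0.182],[0,0,0]],[[0.003,0.001,-0.188],[0,0,0]],[[0.003,0.001,-0.191],[0,0,0]],[[0.003,0.001,-0.191],[0,0,0]],[[0.003,0.001,-0.191],[0,0,0]]]'
python3 -m creep '[[[0,0,-0.001],[0,0,0]],[[0,0,-0.002],[0,0,0]],[[0,0,-0.002],[0,0,0]]]'
```

```text
clock: 12.3
tcp_pos: [0.6409, 0.0527, 0.0392]
tcp_rot: [-0.0, 0.0, -0.707, 0.707]
ft_force: [-0.5, 0.7, -2.1]
opening: 0.0324
clock: 12.68
tcp_pos: [0.6411, 0.0526, 0.0387]
tcp_rot: [-0.001, -0.0, -0.707, 0.707]
ft_force: [-3.6, 0.6, 4.7]
opening: 0.0322
```

```bash
python3 -m creep '[[[0,0,0],[0,0,0]],[[0,0,0],[0,0,0]],[[0,0,0],[0,0,0]],[[0,0,0],[0,0,0]],[[0,0,0.05],[0,0,0]],[[0,0,0.12],[0,0,0]],[[0,0,0.2],[0,0,0]],[[0,0,0.25],[0,0,0]]]' 0
python3 -m creep '[[[-0.24,0.255,0],[0,0,0]],[[-0.24,0.255,0],[0,0,0]],[[-0.24,0.255,0],[0,0,0]],[[-0.24,0.255,0],[0,0,0]],[[-0.24,0.255,0],[0,0,0]],[[-0.24,0.255,0],[0,0,0]],[[-0.24,0.255,0],[0,0,0]],[[-0.24,0.255,0],[0,0,0]]]'
python3 - <<'E'
from h import *
s=status.read_state();p,d=capture("wrist");cv2.imwrite("pics/w5.png",p[...,::-1]);np.savez("w5.npz",p=p,d=d)
m=wrist_model(s);print(s["tcp_pos"],s["joint_positions"])
K=np.array([[m["fx"],0,m["cx"]],[0,m["fy"],m["cy"]],[0,0,1]])
q=cv2.projectPoints(np.array([[.46,.244,.08]]),m["rvec"],m["tvec"],K,None)[0][0,0];print(q)
blobs("w",p,[("nA",int(q[0]),int(q[1]),.08,20)],m=m)
E
```

```text
clock: 13.68
tcp_pos: [0.6416, 0.0526, 0.2288]
tcp_rot: [-0.002, -0.001, -0.707, 0.707]
ft_force: [0.4, -0.7, -0.5]
opening: 0.0458
clock: 14.68
tcp_pos: [0.4619, 0.2428, 0.225]
tcp_rot: [0.001, -0.0, -0.707, 0.707]
ft_force: [0.5, 0.7, 0.8]
opening: 0.0461
[0.46189209 0.24277641 0.22498667] [ 3.37190684e-01  3.37764474e-01  1.53540725e+00 -3.49002460e-04
  1.26865215e+00  1.90951438e+00]
[316.42779341 191.29047566]
w nA t 110 ctr 0.4544 0.2458 diam 0.0345 0.0477
```

View pics/w5.png

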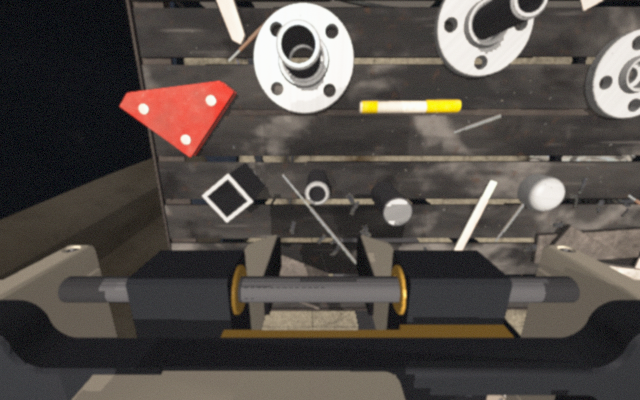

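Small nipple rim is at (317,192), i.e. about (0.459, 0.243). The square tube at (228,198) and the bar at (397,210) are clear of the half-open fingers. Both seated nipples are standing.

```bash
python3 -m creep '[[[-0.003,0.001,-0.08],[0,0,0]],[[-0.003,0.001,-0.16],[0,0,0]],[[-0.003,0.001,-0.22],[0,0,0]],[[-0.003,0.001,-0.256],[0,0,0]],[[-0.003,0.001,-0.256],[0,0,0]],[[-0.003,0.001,-0.256],[0,0,0]]]'
python3 -m creep '[[[0,0,0],[0,0,0]],[[0,0,0],[0,0,0]],[[0,0,0],[0,0,0]],[[0,0,0],[0,0,0]],[[0,0,0],[0,0,0]],[[0,0,0],[0,0,0]],[[0,0,0],[0,0,0]]]' 1 40
```

```text
clock: 15.48
tcp_pos: [0.4597, 0.2446, 0.0342]
tcp_rot: [0.001, 0.001, 0.707, -0.707]
ft_force: [0.3, 0.1, 0.3]
opening: 0.0457
clock: 16.35
tcp_pos: [0.4591, 0.2447, 0.034]
tcp_rot: [0.001, 0.0, 0.707, -0.707]
ft_force: [-0.8, -0.9, 7.0]
opening: 0.0258
```

```bash
python3 -m creep '[[[0,0,0.08],[0,0,0]],[[0,0,0.16],[0,0,0]],[[0,0,0.2],[0,0,0]],[[0.169,-0.506,0.2],[0,0,0]],[[0.169,-0.506,0.2],[0,0,0]],[[0.169,-0.506,0.2],[0,0,0]],[[0.169,-0.506,0.2],[0,0,0]],[[0.169,-0.506,0.2],[0,0,0]],[[0.169,-0.506,0.2],[0,0,0]],[[0.169,-0.506,0.2],[0,0,0]]]'
python3 -m creep '[[[0,0,0],[0,0,0]],[[0,0,0],[0,0,0]],[[0,0,0],[0,0,0]]]'
python3 - <<'E'
from h import *
s=status.read_state();p,d=capture("wrist");cv2.imwrite("pics/w6.png",p[...,::-1]);np.savez("w6.npz",p=p,d=d)
m=wrist_model(s);print(s["tcp_pos"]);z=s["tcp_pos"][2]
arc(p,m,266,374,130,186,.014,.049)
g=cv2.cvtColor(p,cv2.COLOR_RGB2GRAY);print("col",g[200:226,320]);print("top",g[252:274,320])
for v in (208,212,216):print(v,ray("w",(320,v),z-.0315,m)[0]-.01345)
for v in (260,264,268):print(v,ray("w",(320,v),z+.0435,m)[0]-.01345)
E
```

```text
clock: 17.6
tcp_pos: [0.5855, -0.1383, 0.1824]
tcp_rot: [0.001, -0.001, -0.707, 0.707]
ft_force: [0.8, -0.3, -1.4]
opening: 0.0256
clock: 17.98
tcp_pos: [0.5851, -0.1335, 0.1833]
tcp_rot: [0.001, -0.001, 0.707, -0.707]
ft_force: [0.5, 0.3, -1.9]
opening: 0.0259
[ 0.58510694 -0.13347118  0.18328915]
arc ctr [ 0.5853 -0.1353  0.0492] n 94 cost 0.0001
col [153 161 173 179 179 180 178 178 159 143 122 112 115 108  87  64  57  54
  56  53  54  56  59  55  57  53]
top [ 45  45  43  43  52  49  49  48  52  55  54  55  55  55  52  59  94 132
 142 138 134 134]
208 0.5875949569384066
212 0.5846410714212136
216 0.5816615101750026
260 0.5876153762975155
264 0.5856073710598253
268 0.5835808666751348
```

View pics/w6.png

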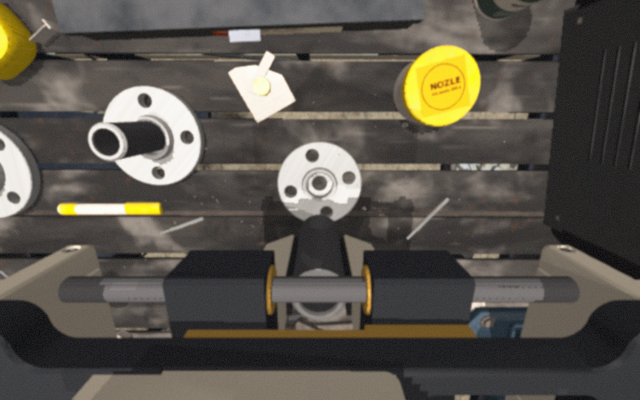

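The flange socket at (319,183) lines up with the held nipple's lower end at (320,214), which is about 1.5 mm short in x and y. I'll insert it.

```bash
python3 -m creep '[[[0.002,-0.002,-0.06],[0,0,0]],[[0.002,-0.002,-0.12],[0,0,0]],[[0.002,-0.002,-0.15],[0,0,0]],[[0.002,-0.002,-0.165],[0,0,0]],[[0.002,-0.002,-0.175],[0,0,0]],[[0.002,-0.002,-0.182],[0,0,0]],[[0.002,-0.002,-0.186],[0,0,0]],[[0.002,-0.002,-0.189],[0,0,0]],[[0.002,-0.002,-0.189],[0,0,0]],[[0.002,-0.002,-0.189],[0,0,0]]]'
python3 -m creep '[[[0,0,-0.001],[0,0,0]],[[0,0,-0.002],[0,0,0]],[[0,0,-0.003],[0,0,0]],[[0,0,-0.003],[0,0,0]]]'
```

```text
clock: 19.27
tcp_pos: [0.5871, -0.1361, 0.0417]
tcp_rot: [0.0, -0.0, 0.707, -0.707]
ft_force: [1.0, 4.4, -1.0]
opening: 0.0255
clock: 19.77
tcp_pos: [0.587, -0.1362, 0.0401]
tcp_rot: [0.0, -0.0, 0.707, -0.707]
ft_force: [-1.6, 5.3, 6.2]
opening: 0.0258
```

```bash
python3 -m creep '[[[0,0,0],[0,0,0]],[[0,0,0],[0,0,0]],[[0,0,0],[0,0,0]],[[0,0,0],[0,0,0]],[[0,0,0.05],[0,0,0]],[[0,0,0.12],[0,0,0]],[[0,0,0.18],[0,0,0]],[[0,0,0.2],[0,0,0]]]' -0.5
python3 -m creep '[[[-0.193,0.11,0],[0,0,0]],[[-0.193,0.11,0],[0,0,0]],[[-0.193,0.11,0],[0,0,0]],[[-0.193,0.11,0],[0,0,0]],[[-0.193,0.11,0],[0,0,0]],[[-0.193,0.11,0],[0,0,0]],[[-0.193,0.11,0],[0,0,0]]]'
python3 - <<'E'
from h import *
s=status.read_state();p,d=capture("wrist");cv2.imwrite("pics/w7.png",p[...,::-1]);np.savez("w7.npz",p=p,d=d)
m=wrist_model(s);print(s["tcp_pos"])
K=np.array([[m["fx"],0,m["cx"]],[0,m["fy"],m["cy"]],[0,0,1]])
q=cv2.projectPoints(np.array([[.442,-.0535,.022]]),m["rvec"],m["tvec"],K,None)[0][0,0];print(q)
blobs("w",p,[("cap",int(q[0]),int(q[1]),z,26) for z in(.022,.015)],m=m)
E
```

```text
clock: 20.78
tcp_pos: [0.5881, -0.1369, 0.1924]
tcp_rot: [-0.002, -0.002, -0.706, 0.708]
ft_force: [1.2, 0.4, -0.2]
opening: 0.0689
clock: 21.65
tcp_pos: [0.4426, -0.0543, 0.1888]
tcp_rot: [-0.0, -0.0, 0.707, -0.707]
ft_force: [0.1, 1.0, -0.2]
opening: 0.0687
[ 0.44263593 -0.05430339  0.18884281]
[316.95717688 185.41318124]
w cap t 154 ctr 0.4362 -0.0522 diam 0.0435 0.0566
w cap t 154 ctr 0.4344 -0.0522 diam 0.0445 0.0579
```

View pics/w7.png

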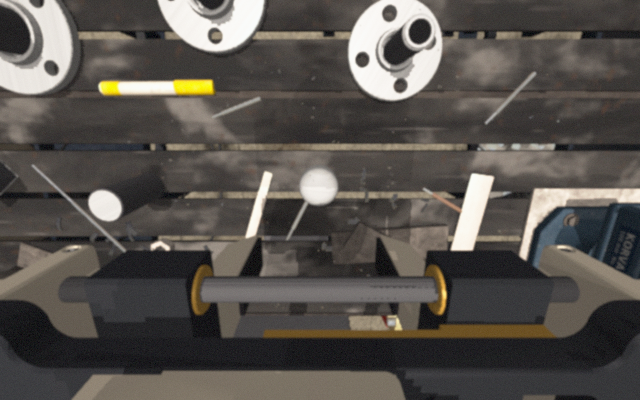

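The cap is at (318,187) and the small nipple stands in its flange at (395,60). The thin rod biases the blob, so I'll take edge profiles.

Run:
```python
from h import *
s=status.read_state();m=wrist_model(s);p=np.load("w7.npz")["p"];g=cv2.cvtColor(p,cv2.COLOR_RGB2GRAY)
for c in(316,319,322):print(c,"up",g[160:176,c],"dn",g[200:214,c])
print("row",g[187,294:306],g[187,332:344])
for v in(166,168,170):print(v,ray("w",(319,v),0,m)[0]-.023,ray("w",(319,v),.022,m)[0]-.023)
for v in(204,206,208):print(v,ray("w",(319,v),.022,m)[0]+.023)
print((ray("w",(300,187),.018,m)+ray("w",(338,187),.018,m))/2)
```

```text
316 up [118 124 116 120 116 118 120 134 153 180 195 206 211 221 226 230] dn [227 223 219 194 154 100  60  44  46  49  50  51  42  40]
319 up [119 117 118 115 118 118 124 132 157 180 200 206 213 217 225 230] dn [227 223 211 182 140 102  68  48  51  49  48  46  46  45]
322 up [108 111 119 114 110 116 117 127 146 171 193 203 210 216 219 223] dn [227 221 203 164 126  88  55  48  51  51  48  50  48  43]
row [103 104 111 115 120 138 164 193 215 227 232 233] [219 213 205 191 178 140  97  75  69  63  60  65]
166 0.43789969565785175 0.4416860235682515
168 0.4354345627968446 0.4393769396462754
170 0.43295922165085965 0.43705829364872684
204 0.44211865980006915
206 0.439617218269137
208 0.4371049938979227
[ 0.43896289 -0.05582045  0.018     ]
```

```bash
python3 -m creep '[[[-0.0025,-0.001,-0.06],[0,0,0]],[[-0.0025,-0.001,-0.12],[0,0,0]],[[-0.0025,-0.001,-0.18],[0,0,0]],[[-0.0025,-0.001,-0.22],[0,0,0]],[[-0.0025,-0.001,-0.237],[0,0,0]],[[-0.0025,-0.001,-0.245],[0,0,0]],[[-0.0025,-0.001,-0.245],[0,0,0]],[[-0.0025,-0.001,-0.245],[0,0,0]]]' -0.3
python3 -m creep '[[[0,0,0],[0,0,0]],[[0,0,0],[0,0,0]],[[0,0,0],[0,0,0]],[[0,0,0],[0,0,0]],[[0,0,0],[0,0,0]],[[0,0,0],[0,0,0]]]' 1 30
```

```text
clock: 22.7
tcp_pos: [0.441, -0.0548, 0.0064]
tcp_rot: [-0.001, -0.0, -0.707, 0.707]
ft_force: [0.3, -0.1, -0.2]
opening: 0.0598
clock: 23.45
tcp_pos: [0.4405, -0.0547, 0.0059]
tcp_rot: [-0.0, -0.0, -0.707, 0.707]
ft_force: [-0.9, 0.4, 6.2]
opening: 0.0451
```

```bash
python3 -m creep '[[[0,0,0.06],[0,0,0]],[[0,0,0.14],[0,0,0]],[[0,0,0.22],[0,0,0]],[[0.08,0.05,0.293],[0,0,0]],[[0.15,0.08,0.293],[0,0,0]],[[0.22,0.12,0.293],[0,0,0]],[[0.265,0.143,0.293],[0,0,0]],[[0.265,0.143,0.293],[0,0,0]],[[0.265,0.143,0.293],[0,0,0]],[[0.265,0.143,0.293],[0,0,0]]]'
python3 - <<'E'
from h import *
s=status.read_state();p,d=capture("wrist");cv2.imwrite("pics/w8.png",p[...,::-1]);np.savez("w8.npz",p=p,d=d)
m=wrist_model(s);print(s["tcp_pos"])
K=np.array([[m["fx"],0,m["cx"]],[0,m["fy"],m["cy"]],[0,0,1]])
q=cv2.projectPoints(np.array([[.639,.053,.086],[.639,.053,.014]]),m["rvec"],m["tvec"],K,None)[0][:,0];print(q)
blobs("w",p,[("nM",int(q[0][0]),int(q[0][1]),.086,22)],m=m)
E
```

```text
clock: 24.7
tcp_pos: [0.6382, 0.052, 0.2253]
tcp_rot: [0.0, 0.0, -0.707, 0.707]
ft_force: [-0.3, -0.1, -2.1]
opening: 0.0449
[0.63816326 0.05199995 0.22533358]
[[316.61401685 190.10153561]
 [316.91726801 176.32366785]]
w nM t 125 ctr 0.6403 0.0530 diam 0.0574 0.0772
```

View pics/w8.png

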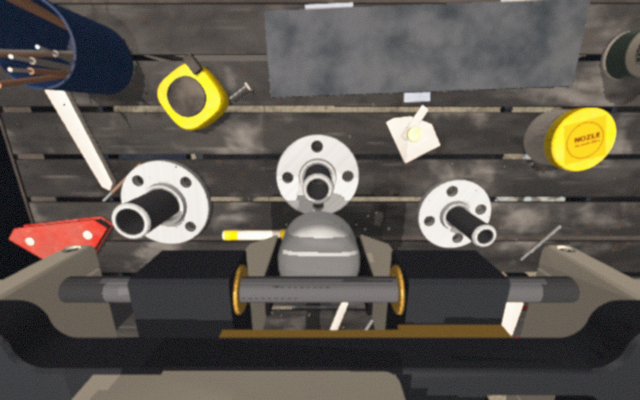

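The held cap is at (319,250). The middle nipple's rim is at about (318,187), clear of the cap's front edge. I'll measure the dark bore of the rim and the cap's front lower edge.

Run:
```python
from h import *
s=status.read_state();m=wrist_model(s);p=np.load("w8.npz")["p"];z=s["tcp_pos"][2];g=cv2.cvtColor(p,cv2.COLOR_RGB2GRAY)
inv=255-p
for t in (150,165):
  try: blobs("w",inv,[("bore",318,187,.086,13)],thr=t,m=m)
  except Exception as e: print(e)
print("bore col",g[166:215,318]);print("row",g[187,298:340])
print("cap sides", g[245,270:290],g[245,350:370])
for v in (207,210,213): print(v,ray("w",(319,v),z-.006,m)[0]-.023)
c=cv2.resize(p[150:270,240:400],None,fx=5,fy=5,interpolation=cv2.INTER_CUBIC);cv2.imwrite("pics/w8c.png",c[...,::-1])
```

```text
w bore t 150 ctr 0.6401 0.0524 diam 0.0226 0.0231
w bore t 165 ctr 0.6402 0.0524 diam 0.0221 0.0225
bore col [ 54  56  54  53  52  58  71 122 179 208 221 212 155  90  62  55  65  66
  64  56  54  56  54  53  57  53  57  58  56  49  49  51  54  81 130 159
 149 121  76  48  48  55  73  91 107 114 119 119 118]
row [235 232 230 219 202 198 215 204 150  83  39  42  40  46  45  52  54  52
  52  55  56  58  52  56  53  51  47  51  49  73 140 199 221 205 176 171
 203 237 245 245 246 244]
cap sides [119 123 119 116  94  59  23  25  23  37  63  90 100 109 114 119 124 125
 127 129] [125 122 119 113 109  99  86  62  39  25  19  38  61  94 114 119 121 122
 120 117]
207 0.6402122628173489
210 0.6383002337258726
213 0.6363757954569274
```

View pics/w8c.png

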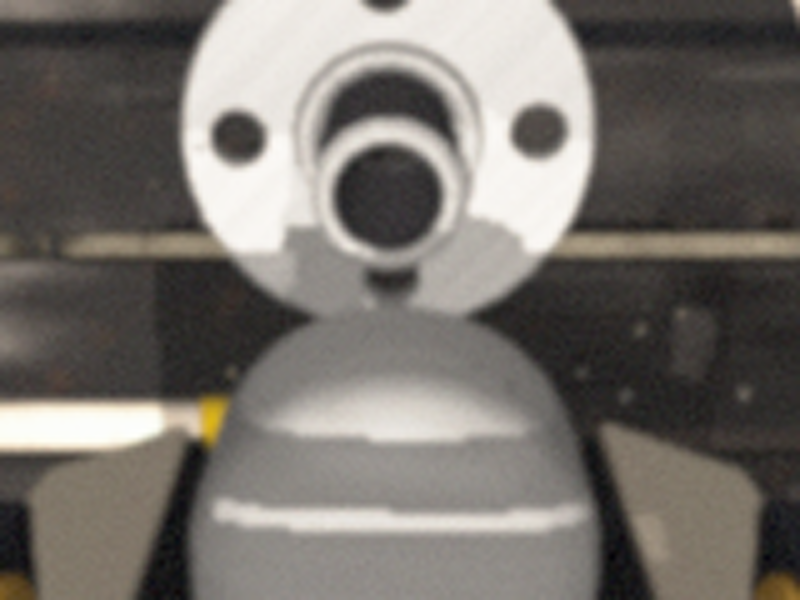

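The crop shows the bore centred at (317,188) and the cap's front lower edge at about v=211. So the cap needs about +2.5 mm in x and +1 mm in y.

```bash
python3 -m creep '[[[0.003,0.0015,-0.06],[0,0,0]],[[0.003,0.0015,-0.12],[0,0,0]],[[0.003,0.0015,-0.15],[0,0,0]],[[0.003,0.0015,-0.168],[0,0,0]],[[0.003,0.0015,-0.176],[0,0,0]],[[0.003,0.0015,-0.183],[0,0,0]],[[0.003,0.0015,-0.188],[0,0,0]],[[0.003,0.0015,-0.192],[0,0,0]],[[0.003,0.0015,-0.192],[0,0,0]],[[0.003,0.0015,-0.192],[0,0,0]]]'
python3 -m creep '[[[0,0,-0.002],[0,0,0]],[[0,0,-0.003],[0,0,0]],[[0,0,-0.004],[0,0,0]],[[0,0,-0.004],[0,0,0]]]'
```

```text
clock: 26.0
tcp_pos: [0.6414, 0.0538, 0.0814]
tcp_rot: [-0.0, 0.0, -0.707, 0.707]
ft_force: [0.7, 0.2, -2.4]
opening: 0.0455
clock: 26.5
tcp_pos: [0.6412, 0.0537, 0.0782]
tcp_rot: [-0.0, 0.0, -0.707, 0.707]
ft_force: [-1.4, 0.3, -2.3]
opening: 0.0449
```

```bash
python3 -m creep '[[[0,0,-0.001],[0,0,0]],[[0,0,-0.002],[0,0,0]],[[0,0,-0.002],[0,0,0]]]'
```

```text
clock: 26.88
tcp_pos: [0.6418, 0.0537, 0.0779]
tcp_rot: [-0.001, -0.0, -0.707, 0.707]
ft_force: [-1.5, -0.5, 5.4]
opening: 0.0444
```

```bash
python3 -m creep '[[[0,0,0],[0,0,0]],[[0,0,0],[0,0,0]],[[0,0,0],[0,0,0]],[[0,0,0],[0,0,0]],[[0,0,0.05],[0,0,0]],[[0,0,0.12],[0,0,0]],[[0,0,0.18],[0,0,0]],[[0,0,0.24],[0,0,0]]]' -0.3
python3 -m creep '[[[-0.15,-0.1,0],[0,0,0]],[[-0.15,-0.1,0],[0,0,0]],[[-0.52,-0.67,0],[0,0,0]],[[-0.52,-0.67,0],[0,0,0]],[[-0.52,-0.67,0],[0,0,0]],[[-0.52,-0.67,0],[0,0,0]],[[-0.52,-0.67,0],[0,0,0]],[[-0.52,-0.67,0],[0,0,0]],[[-0.52,-0.67,0],[0,0,0]],[[-0.52,-0.67,0],[0,0,0]]]'
python3 -m creep '[[[0,0,0],[0,0,0]],[[0,0,0],[0,0,0]],[[0,0,0],[0,0,0]]]'
python3 - <<'E'
from h import *
for n in("side","top"):
    p,d=capture(n);np.savez(n+"9.npz",p=p,d=d);cv2.imwrite(f"pics/{n}9.png",p[...,::-1])
    m=camera_model(n);Rm=cv2.Rodrigues(m["rvec"])[0]
    v,u=np.mgrid[:400,:640];X=np.stack([(u-m["cx"])/m["fx"]*d,(v-m["cy"])/m["fy"]*d,d],-1)-m["tvec"];W=X.reshape(-1,3)@Rm;W=W[d.ravel()>0]
    for lab,x,y in(("L",.603,.26),("M",.64,.053),("S",.586,-.135),("bar",.438,.154),("sq",.455,.344)):
        k=W[np.hypot(W[:,0]-x,W[:,1]-y)<.035];k=k[(k[:,2]>.05)&(k[:,2]<.2)];t=k[k[:,2]>np.percentile(k[:,2],90)-.004] if len(k) else k
        print(n,lab,len(k),"ztop",np.percentile(k[:,2],[50,90,98]).round(4) if len(k) else "", t.mean(0).round(4) if len(t) else "")
p=np.load("side9.npz")["p"];c=cv2.resize(p[110:340,200:420],None,fx=2.5,fy=2.5,interpolation=cv2.INTER_CUBIC);cv2.imwrite("pics/side9c.png",c[...,::-1])
E
```

```text
clock: 27.88
tcp_pos: [0.6411, 0.0537, 0.2583]
tcp_rot: [-0.0, 0.0, -0.707, 0.707]
ft_force: [0.7, 0.6, 0.0]
opening: 0.0599
clock: 29.12
tcp_pos: [0.2603, -0.4344, 0.257]
tcp_rot: [-0.0, -0.0, -0.707, 0.707]
ft_force: [0.7, -0.1, 0.3]
opening: 0.0597
clock: 29.5
tcp_pos: [0.2626, -0.4318, 0.2569]
tcp_rot: [0.001, -0.001, 0.707, -0.707]
ft_force: [-0.2, 1.0, 0.2]
opening: 0.0596
side L 374 ztop [0.0745 0.086  0.0874] [0.6049 0.2588 0.0853]
side M 617 ztop [0.0942 0.1026 0.1035] [0.6431 0.0506 0.1017]
side S 395 ztop [0.0757 0.0861 0.0875] [ 0.5867 -0.1369  0.0853]
side bar 301 ztop [0.0752 0.0815 0.0823] [0.4387 0.1528 0.0807]
side sq 389 ztop [0.0699 0.0808 0.0819] [0.4548 0.342  0.0799]
top L 361 ztop [0.0795 0.0869 0.0886] [0.6052 0.2612 0.0859]
top M 503 ztop [0.1007 0.1034 0.1046] [0.6435 0.0537 0.1021]
top S 212 ztop [0.0774 0.087  0.0887] [ 0.5875 -0.1351  0.0861]
top bar 278 ztop [0.0805 0.0825 0.0836] [0.4391 0.1546 0.0809]
top sq 408 ztop [0.0753 0.0815 0.0827] [0.4543 0.3435 0.0803]
```

View pics/side9c.png

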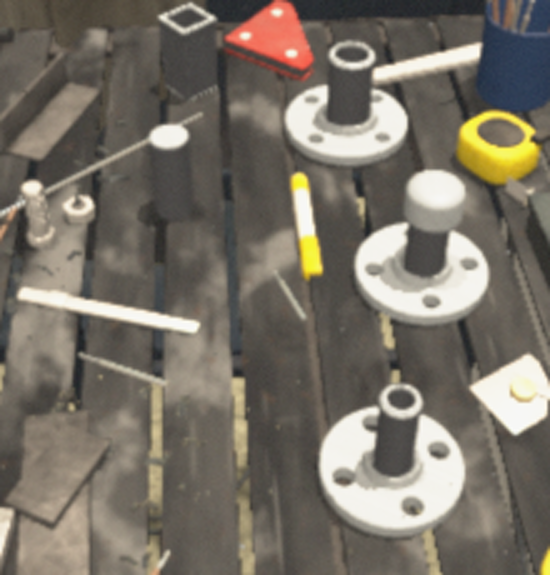

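View pics/top9.png

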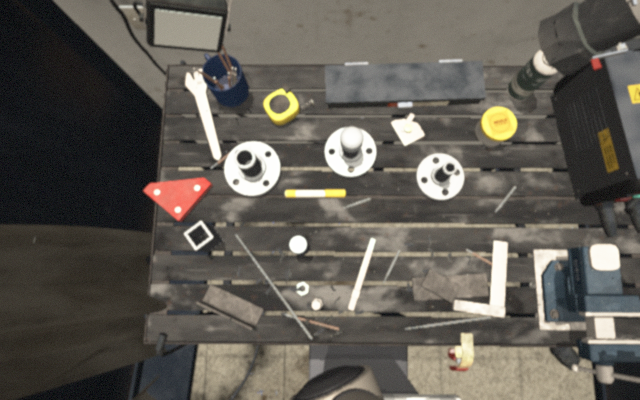

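Both views show three upright nipples seated in their flanges and the cap level on the middle one. Nipple tops read about 86 mm and the cap about 102 mm, as expected when seated. The bar and tube have not moved. I'm handing the job in.

```bash
python3 -c "
from plant import env
print(env.sign_off())"
```

```text
the job is handed in; nothing more can be done
None
```

I stood the large, middle and small nipples in their matching flanges, then put the pipe cap over the middle nipple. I handed the job in at about 29.5 s of robot time.

**Seating:** each part met its shoulder with a light contact force of about 5–6 N. In the final depth readings the large and small nipple tops are at about 86 mm and the cap top at about 102–103 mm. The expected heights when seated are 86 mm and 102 mm.

**Appearance:** in the last side and top pictures everything stands upright, and the flanges, bar and square tube are where they were.

**Disagreements:** the top camera read x about 1–2 mm higher than the wrist camera, and I used the wrist values. Blob fits on the large and small nipples and the cap were disturbed by scrap lying nearby, so I used rim or edge readings for those. No check failed.

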